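# Put the last cup in the tray and hold the dry box open

### The arm

A 7-joint arm with a two-finger parallel gripper is mounted at the origin on a cart in front of the work surface, level with it; the furniture and walls round the work are solid. World frame = base frame: x ahead of the robot, y to its left, z up, the work surface at z = 0. Lengths are in m, angles in rad, forces in N, time in s.
With the tool pointing down it reaches from about 0.425 to 1.025 m from the base axis. Payload 3.6 kg.
Tool frame: the origin (TCP) lies where the fingers leave the gripper's body, on its centre line; the fingertips stand 73 mm ahead of it and the grasp point (between the pads) lies 54 mm ahead of it; z points along the fingers, y is the line along which they close (so a half turn about z gives the same grasp; the last joint's range is limited). The gripper opens to 85 mm and grips with 20 to 120 N. Pads are 22 mm wide; open, the fingers measure 114 mm over their backs; the gripper's body (76 mm by 85 mm) begins 54 mm behind the grasp point. The pads swing forward as they close: fully open they stand 13 mm farther back than shut.
Start: joints at [1.083, 0.591, 0.048, 1.609, -0.033, 0.943, -0.034], TCP at [0.278, -0.67, 0.304] pointing down, gripper open.
Joint ranges: [-2.69, 2.69], [-0.47, 2.24], [-1.27, 1.36], [0.19, 2.51], [-1.53, 4.68], [0.08, 2.07], [-3.09, 3.09]. Speed limits (rad/s): [2.57, 2.57, 3.14, 3.14, 3.14, 3.14, 3.14].

### API

Orientations are given as [roll, pitch, yaw] about the fixed x, y, z axes, in that order (R = Rz(yaw) Ry(pitch) Rx(roll)).
In Python, from workcell import robot gives the robot as it stands. The module is installed in compiled form; this text tells all that it offers.
- The arm moves only by the tool servo_tool, never from a script. Its arguments are lists of equal length, an entry for each row: "dp": the shift along the tool's x, y, z in m, a list of three; "turn": the turn about the tool's z in rad. In form: {"dp": [[tx, ty, tz], ...], "turn": [turn, ...]}. A call has 1 to 5 rows; each row shifts and turns the commanded pose from where the row before left it, along the tool's axes as they then stand; what a row does not reach is not made up. A row lasts 1/8 s, in which the tool goes at most 62.5 mm and 10.7 degrees, less where a joint would pass 70% of its speed; a pose out of reach is approached as far as the arm can. A call is refused whole if a number of a shift passes 0.0625 or a number of a turn 0.188, either way. A call with a gripper value outside its range is refused whole. "gripper" is the opening in per cent of the stroke, from 0 (shut) to 100 (fully open), set as the call begins (left out, the last holds). The fingers move at their own pace and stop on an object; the grip force is fixed at half the most. Time passes only in rows, so rows that do not move let the fingers close. It gives the time, the measured TCP pose, the force, the opening and the grip force at its end, in the units of the state.
- robot.read_state(): the state, without advancing time (a new reading comes with each control period).
- robot.get_image(name): name is "scene" or "top" or "wrist"; returns a dict with "color" (480x640x3 uint8, red, green, blue), "vertical_fov" (degrees; the focal length in pixels is half the picture's height over the tangent of half this angle, whatever the lens; pixels are square), "cx", "cy" (the principal point, pixels), "pose" (4x4, takes a point from camera to world coordinates); the wrist camera has in their place "tool_from_camera" (4x4, takes a point from camera to tool coordinates, whose origin is the TCP and whose axes are the flange's). Camera axes: x right, y down, z forward; pixel columns grow to the right and rows downward; lengths in m; the calibration is good to about 2 mm. A picture is of the moment at which its call begins: read the wrist's pose just before it. There is no depth.
- robot.finish_job(): hands the job in; it is judged then, once.
Trained networks look in the newest picture that a camera, given by its name, has taken for a name from the list of things; names that differ only in an ending like _2 or _b are one class to them, and where a whole thing is asked for, a point or a joint stands for the part that bears it (a point fixed in the world has none). Each returns a list of dicts, best first, with "p" (0 to 1); they miss things now and then, are a little off and sometimes report something else, mostly with a low value. They report only what shows in the picture. A call takes as long as a camera call.
- robot.regions_of(camera, thing): "region" (480x640 bool, what is visible of it) and "rect" ([left, top, width, height] in pixels, round what is visible of it).
- robot.pinpoint(camera, thing): "xy" ([column, row] in pixels: a listed point, or the origin of a listed thing).
The state is a dict: "t": time; "qpos": joint angles; "dq": joint speeds; "joint_torque": joint torques, N m; "ee_pos": TCP position; "ee_rot": TCP orientation; "contact_force": force on the tool from outside, world axes, zero at the start; "moment": the same for the moment, N m; "opening": opening from 0.0 (shut) to 1.0 (fully open); "grip_force": force on a finger pad.
Only numpy, scipy, OpenCV 4.12 (cv2) and the standard library are available. Lean on these libraries where they do the work, as an engineer would, in place of code of your own. Each camera call takes 0.05 s, during which the arm holds its last target. There are 200 camera calls.

### The job

I am putting the clean weighing cups away dry. Take the small steel cup off the draining mat (not the large beaker beside it) and stand it, rim down as it is, fully down in the empty pocket of the white cup tray, without shifting the other cup or the beaker; then lift the sprung lid of the dry box by its bar handle to 60 degrees open (within about 5) and keep hold of it, so that I can lower the tray in: finish still holding the lid there, because it drops shut if you let go.

Things in the scene. Friction and masses are not known exactly. Their poses are not given: they have to be found in the camera images.
- cup: The small plain stainless cup to be moved: hollow, 65 mm tall, 52 mm across at the closed end, 58 mm across the rim, wall 3 mm or less, about 0.08 kg. It stands rim down on the draining mat, near one end of it. Origin: centre of the closed end, which is UP (65 mm above the rim); its z axis points down while it stands rim down.
- big_beaker: The larger stainless beaker, 73 mm tall, 72 mm across the rim, rim down on the same mat about 92 mm from the cup (either may be at either end); leave it. Origin: centre of its closed end, which is up.
- drain_mat: Black ribbed rubber mat, 95 x 175 x 4 mm (x, y, z), fixed. Origin: centre of its underside on the bench; the two vessels stand along its y axis, about 46 mm either side of the middle.
- cup_tray: White plastic plate 84 x 146 x 18 mm with two round pockets side by side along its y axis, 70 mm apart; it does not shift when touched. Origin: centre of its underside on the bench. Each pocket is 63 mm across and 7 mm deep (the cup's rim of 58 mm goes in), with a white dome of 30 mm across in its middle, 12 mm tall from the pocket floor, which ends up inside the cup.
- pocket (a point): Centre of the floor of the EMPTY pocket, the one at the -y end of the tray, 11 mm above the bench; z up. The seated cup's origin is 65 mm above this point.
- tray_cup: A cup just like the first, standing rim down in the pocket at the +y end of the tray; leave it. Origin as for the first cup.
- dry_box: Clear-walled box with a grey base and a grey-framed lid with a clear window, 158 x 178 mm, 100 mm tall to the rim, a jar inside; fixed to the bench. Origin: centre of its underside; its front faces -x of its own frame, its hinge runs along y at the back.
- dry_lid (a joint): Opening angle of the dry box's lid in rad: 0 shut, grows as the front edge lifts, 60 degrees = 1.047, end stop at 1.7. The lid weighs 0.45 kg and a spring in the hinge also pulls it shut at every angle; lifting it takes about 3 N at the bar and it falls shut when let go.
- lid_bar (a point): Middle of the lid's handle: a straight round steel bar about 10 mm thick and 100 mm long, parallel to the hinge, standing 35 mm out from the lid's front edge (in the plane of the lid), with its posts at the two ends. Lid shut: 108 mm above the bench. It turns with the lid about the hinge, 192 mm from the hinge axis.
- lid_hinge (a point): Middle of the lid's hinge axis at the back of the box, 100 mm above the bench; its y axis runs along the hinge.

How it is judged:
By the outcome, as a careful person would: the job done as asked, in the order asked, and still so for the second after the job is handed in, while the arm keeps its last pose, push and grip.
It also fails if it takes over 58 s, if anything falls off the work surface, if the arm or the gripper's body presses on something with over 40 N, if the wrist force passes 120 N, or if a joint passes its speed limit or range.

## Working session

There is one attempt and no reset: what is moved stays moved. The work goes in short steps, Python scripts to look and compute and a tool call to move; the robot and the scene stay as the last step left them, time stands still between calls to the robot, and variables do not carry over. Pictures are saved under pics/ and viewed, at most 10 in all, crops included, and the job is handed in when it is done.

Besides the shell and the picture viewer there is one more tool, called in YAML: its name, and indented under it one key for each argument. servo_tool: Moves the arm, as the interface text tells. Its arguments: {"type":"object","properties":{"dp":{"type":"array"},"turn":{"type":"array"},"gripper":{"type":"number"}},"required":["dp","turn"]}

```bash
mkdir -p pics; cat > h.py <<'E'
import numpy as np, cv2
from workcell import robot
from scipy.spatial.transform import Rotation as R
def cam(name):
    s=robot.read_state(); im=robot.get_image(name)
    f=240/np.tan(np.radians(im["vertical_fov"])/2)
    if "pose" in im: P=np.array(im["pose"])
    else:
        T=np.eye(4);T[:3,:3]=R.from_euler('xyz',s["ee_rot"]).as_matrix();T[:3,3]=s["ee_pos"]
        P=T@np.array(im["tool_from_camera"])
    return dict(c=im["color"],f=f,cx=im["cx"],cy=im["cy"],P=P)
def ray(v,xy):
    d=v["P"][:3,:3]@np.array([(xy[0]-v["cx"])/v["f"],(xy[1]-v["cy"])/v["f"],1]); return v["P"][:3,3],d/np.linalg.norm(d)
def tri(rs):
    A=sum(np.eye(3)-np.outer(d,d) for o,d in rs); b=sum((np.eye(3)-np.outer(d,d))@o for o,d in rs)
    p=np.linalg.solve(A,b); return p,[np.linalg.norm(np.cross(p-o,d)) for o,d in rs]
def atz(v,xy,z):
    o,d=ray(v,xy); return o+d*(z-o[2])/d[2]
def proj(v,p):
    q=v["P"][:3,:3].T@(np.array(p)-v["P"][:3,3]); return np.array([v["cx"]+v["f"]*q[0]/q[2],v["cy"]+v["f"]*q[1]/q[2]])
def save(v,n): cv2.imwrite("pics/"+n,cv2.cvtColor(v["c"],cv2.COLOR_RGB2BGR))
E
python3 - <<'E'
from h import *
np.set_printoptions(precision=4,suppress=True)
s=robot.read_state();print({k:s[k] for k in ("t","ee_pos","ee_rot","opening")})
Z=dict(cup=.069,big_beaker=.077,drain_mat=0,cup_tray=0,pocket=.011,tray_cup=.076,dry_box=0,lid_bar=.108,lid_hinge=.1)
V={}
D={}
for c in ("scene","top"):
    V[c]=cam(c);save(V[c],c+"0.png");print(c,V[c]["P"][:3,3],V[c]["f"])
    for t in Z:
        D[c,t]=robot.pinpoint(c,t)
        for r in D[c,t][:3]: print(c,t,np.round(r["xy"],1),round(r["p"],2),atz(V[c],r["xy"],Z[t]))
for t in Z:
    if D["scene",t] and D["top",t]: print(t,tri([ray(V[c],D[c,t][0]["xy"]) for c in V]))
E
```

```text
{'t': 0.0, 'ee_pos': array([ 0.2779, -0.6689,  0.3027]), 'ee_rot': array([-3.1393,  0.0001,  0.3939]), 'opening': 0.9986471366413917}
scene [-0.0997  0.9385  0.6179] 453.8483177719653
scene cup [356.2 245.5] 0.79 [ 0.4679 -0.0845  0.069 ]
scene big_beaker [368.1 232.2] 0.9 [ 0.478  -0.1713  0.077 ]
scene drain_mat [358.8 260.4] 0.68 [ 0.4802 -0.1275  0.    ]
scene cup_tray [233.4 328.6] 0.78 [0.5409 0.3381 0.    ]
scene pocket [239.2 328.7] 0.92 [0.5187 0.3415 0.011 ]
scene tray_cup [222.9 294. ] 0.71 [0.5744 0.3305 0.076 ]
scene dry_box [372.9 226.6] 0.73 [ 0.5705 -0.3826  0.    ]
scene lid_bar [391.6 205.2] 0.95 [ 0.4901 -0.3472  0.108 ]
scene lid_hinge [365.7 193.4] 0.8 [ 0.6279 -0.4222  0.1   ]
top [ 0.3887 -0.0039  1.0658] 435.2065091464131
top cup [335.  283.6] 0.79 [ 0.4619 -0.0663  0.069 ]
top big_beaker [373.3 279.9] 0.97 [ 0.4684 -0.1533  0.077 ]
top drain_mat [352.  279.7] 0.8 [ 0.4759 -0.1126  0.    ]
top cup_tray [167.5 257.2] 0.76 [0.5375 0.3386 0.    ]
top pocket [159.1 270. ] 0.74 [0.5051 0.3538 0.011 ]
top tray_cup [158.7 233.5] 0.75 [0.5821 0.3366 0.076 ]
top tray_c
[... 678 characters left out ...]
63152)])
cup_tray (array([0.5383, 0.339 , 0.0012]), [np.float64(0.0011916894574157345), np.float64(0.0011916894574158204)])
pocket (array([0.5056, 0.3514, 0.0217]), [np.float64(0.0020449720399535573), np.float64(0.0020449720399534676)])
tray_cup (array([0.5779, 0.333 , 0.0776]), [np.float64(0.004620367853900142), np.float64(0.004620367853899978)])
dry_box (array([ 0.5701, -0.3837, -0.0003]), [np.float64(0.0008405091446166488), np.float64(0.0008405091446164365)])
lid_bar (array([ 0.4781, -0.3271,  0.1166]), [np.float64(0.0025586899799103406), np.float64(0.0025586899799102023)])
lid_hinge (array([ 0.6404, -0.4338,  0.0948]), [np.float64(0.005485984205074548), np.float64(0.005485984205074497)])
```

View pics/scene0.png

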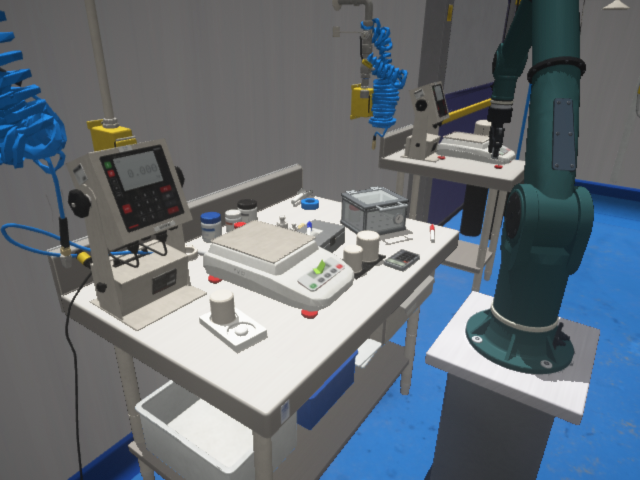

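View pics/top0.png

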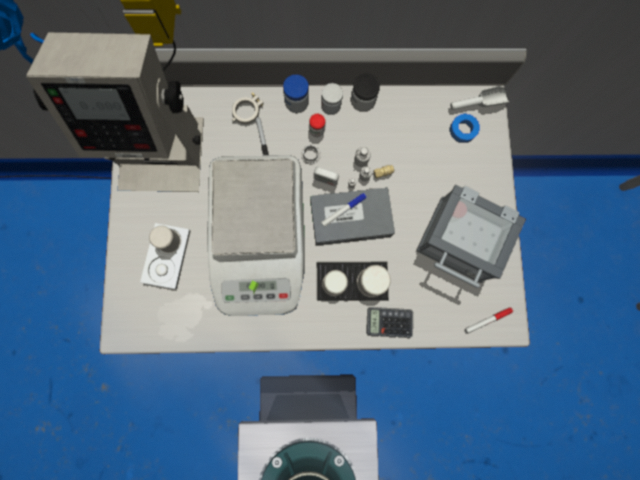

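The cup is at about (335,283) in the top view, with the beaker to its right at (373,280) and the tray at left with its empty pocket at (160,270). The box is at right with its bar at (445,285), and the networks agree with all of this. I'll add a move planner that prints rows.

```bash
cat >> h.py <<'E'
def plan(p,yaw,n=None,vmax=.055,frm=None):
    s=robot.read_state(); p0,y0=(s["ee_pos"],s["ee_rot"][2]) if frm is None else frm
    d=np.array(p)-p0; t=(y0-yaw+np.pi)%(2*np.pi)-np.pi
    n=n or int(max(np.ceil(np.linalg.norm(d)/vmax),np.ceil(abs(t)/.18),1))
    dps=[]
    for i in range(n):
        y=y0-t*i/n; c,sn=np.cos(y),np.sin(y); w=d/n
        dps.append([round(float(c*w[0]+sn*w[1]),4),round(float(sn*w[0]-c*w[1]),4),round(float(-w[2]),4)])
    for i in range(0,n,5): print(dps[i:i+5],[round(float(t/n),4)]*len(dps[i:i+5]))
E
python3 - <<'E'
from h import *
plan([.46,-.1,.27],np.pi/2)
E
```

```text
[[0.0351, -0.0415, 0.0031], [0.0394, -0.0375, 0.0031], [0.0431, -0.0331, 0.0031], [0.0464, -0.0283, 0.0031], [0.0492, -0.0231, 0.0031]] [-0.107, -0.107, -0.107, -0.107, -0.107]
[[0.0514, -0.0178, 0.0031], [0.053, -0.0122, 0.0031], [0.054, -0.0065, 0.0031], [0.0543, -0.0007, 0.0031], [0.0541, 0.0052, 0.0031]] [-0.107, -0.107, -0.107, -0.107, -0.107]
[[0.0532, 0.0109, 0.0031]] [-0.107]
```

servo_tool:
  dp:
    - [0.035, -0.0415, 0.003]
    - [0.039, -0.0375, 0.003]
    - [0.043, -0.033, 0.003]
    - [0.046, -0.028, 0.003]
    - [0.049, -0.023, 0.003]
  turn: [-0.107, -0.107, -0.107, -0.107, -0.107]
  gripper: 100

```text
t: 1.62
ee_pos: [0.3607, -0.4101, 0.2892]
ee_rot: [3.14, 0.0, 0.932]
contact_force: [1.1, 0.2, 0.1]
opening: 1.002
grip_force: 0.0
```

servo_tool:
  dp:
    - [0.051, -0.018, 0.003]
    - [0.053, -0.012, 0.003]
    - [0.054, -0.0065, 0.003]
    - [0.054, -0.001, 0.003]
    - [0.054, 0.005, 0.003]
  turn: [-0.107, -0.107, -0.107, -0.107, -0.107]

```text
t: 2.25
ee_pos: [0.4426, -0.1518, 0.2743]
ee_rot: [3.14, 0.0, 1.467]
contact_force: [0.9, -0.1, -0.6]
opening: 0.999
grip_force: 0.0
```

servo_tool:
  dp:
    - [0.053, 0.011, 0.003]
    - [0, 0, 0]
    - [0, 0, 0]
  turn: [-0.107, 0, 0]

```text
t: 2.62
ee_pos: [0.4584, -0.1021, 0.271]
ee_rot: [-3.141, 0.001, 1.57]
contact_force: [-0.8, -1.1, -0.2]
opening: 1.003
grip_force: 0.0
```

```bash
cat > look.py <<'E'
import sys
from h import *
np.set_printoptions(precision=4,suppress=True)
Z=dict(cup=.069,big_beaker=.077,drain_mat=0,cup_tray=0,pocket=.011,tray_cup=.076,lid_bar=.108,lid_hinge=.1)
s=robot.read_state();print(s["t"],s["ee_pos"],s["ee_rot"],s["opening"],s["contact_force"])
v=cam("wrist");save(v,sys.argv[1]);print(v["P"][:3,3])
for t in sys.argv[2:]:
    for r in robot.pinpoint("wrist",t)[:2]: print(t,np.round(r["xy"],1),round(r["p"],2),atz(v,r["xy"],Z[t]),"ray",*ray(v,r["xy"]))
E
python3 look.py w1.png cup big_beaker drain_mat
```

```text
2.625 [ 0.4584 -0.1021  0.271 ] [-3.1414  0.0006  1.5704] 1.0026163683290765 [-0.7934 -1.1499 -0.213 ]
[ 0.4576 -0.0367  0.3412]
cup [333.9 179. ] 0.83 [ 0.4666 -0.069   0.069 ] ray [ 0.4576 -0.0367  0.3412] [ 0.0328 -0.118  -0.9925]
big_beaker [336.3 303.6] 0.72 [ 0.4689 -0.1589  0.077 ] ray [ 0.4576 -0.0367  0.3412] [ 0.0387 -0.4194 -0.907 ]
drain_mat [337.9 219.9] 0.8 [ 0.4728 -0.1135  0.    ] ray [ 0.4576 -0.0367  0.3412] [ 0.0433 -0.2195 -0.9746]
```

View pics/w1.png

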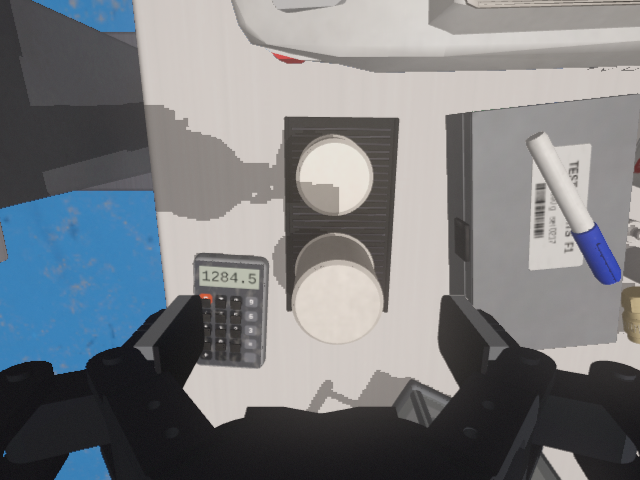

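The wrist view shows the cup's closed end at about (335,177) and the beaker at (337,303). The mat runs parallel to y, so closing the fingers along x is right. I'll go above the cup and look once more.

servo_tool:
  dp:
    - [0.0175, 0.0045, 0.04]
    - [0.0175, 0.0045, 0.04]
    - [0, 0, 0]
    - [0, 0, 0]
  turn: [0, 0, 0, 0]
  gripper: 92

```text
t: 3.32
ee_pos: [0.4677, -0.0678, 0.1916]
ee_rot: [3.141, 0.001, 1.569]
contact_force: [0.0, -0.3, 0.4]
opening: 0.919
grip_force: 0.0
```

```bash
python3 look.py w2.png cup; python3 - <<'E'
from h import *
r1=(np.array([ 0.4576,-0.0367,0.3412]),np.array([ 0.0328,-0.118,-0.9925]))
v=cam("wrist"); t=cam("top")
c=robot.pinpoint("wrist","cup")[0]["xy"]
print(tri([r1,ray(v,c),ray(t,[335,283.6])]), tri([r1,ray(v,c)]))
for r in robot.regions_of("wrist","cup")[:1]: print(r["rect"])
E
```

```text
3.325 [ 0.4677 -0.0678  0.1916] [3.1412 0.0007 1.5693] 0.9185199260647069 [ 0.0126 -0.2778  0.3591]
[ 0.4669 -0.0023  0.2619]
cup [319.2 263.8] 0.93 [ 0.4661 -0.0692  0.069 ] ray [ 0.4669 -0.0023  0.2619] [-0.004  -0.3273 -0.9449]
(array([ 0.46470764, -0.06756808,  0.07318196]), [np.float64(0.002006342727407132), np.float64(0.0014318691579377314), np.float64(0.003426551117305564)]) (array([ 0.4662817 , -0.06885805,  0.07093363]), [np.float64(0.00025129065794573185), np.float64(0.00025174738540380254)])
[269.9, 191.5, 99.0, 119.0]
```

View pics/w2.png

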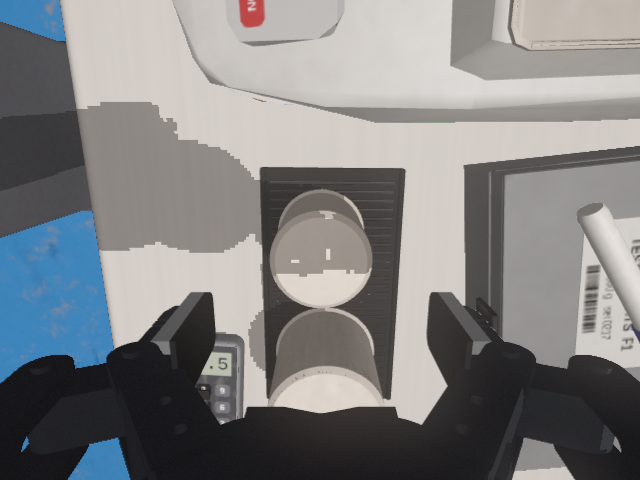

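The cup is centred at about (321,259), the two wrist views put its top at 0.070, and the tool is within about 1 mm above it. Descending and gripping.

servo_tool:
  dp:
    - [0, 0.001, 0.035]
    - [0, 0, 0.03]
    - [0, 0, 0.015]
    - [0, 0, 0.01]
    - [0, 0, 0]
  turn: [0, 0, 0, 0, 0]

```text
t: 4.25
ee_pos: [0.4686, -0.0667, 0.1008]
ee_rot: [-3.141, 0.0, 1.571]
contact_force: [0.1, -0.3, -0.2]
opening: 0.918
grip_force: 0.0
```

servo_tool:
  dp:
    - [0, 0, 0]
    - [0, 0, 0]
    - [0, 0, 0]
    - [0, 0, 0]
    - [0, 0, 0]
  turn: [0, 0, 0, 0, 0]
  gripper: 0

```text
t: 4.88
ee_pos: [0.4688, -0.0668, 0.1018]
ee_rot: [3.14, 0.0, 1.571]
contact_force: [-0.3, -0.4, 6.3]
opening: 0.623
grip_force: 62.1
```

Gripped at 53 mm. Next: lift, then carry over the balance.

servo_tool:
  dp:
    - [0, 0, -0.02]
    - [0, 0, -0.04]
    - [0, 0, -0.05]
    - [0, 0, -0.05]
    - [0, 0, 0]
  turn: [0, 0, 0, 0, 0]

```text
t: 5.5
ee_pos: [0.4705, -0.0669, 0.2646]
ee_rot: [3.133, 0.001, 1.57]
contact_force: [-0.2, -0.4, -1.4]
opening: 0.619
grip_force: 63.1
```

```bash
python3 - <<'E'
from h import *
print(robot.read_state()["ee_pos"])
plan([.53,.345,.262],2.92,vmax=.05)
E
```

```text
[ 0.47052976 -0.06685827  0.26463936]
[[0.0458, 0.0066, 0.0003], [0.0443, 0.0133, 0.0003], [0.0418, 0.0198, 0.0003], [0.0384, 0.0258, 0.0003], [0.0341, 0.0313, 0.0003]] [-0.15, -0.15, -0.15, -0.15, -0.15]
[[0.029, 0.036, 0.0003], [0.0233, 0.0399, 0.0003], [0.0171, 0.043, 0.0003], [0.0105, 0.045, 0.0003]] [-0.15, -0.15, -0.15, -0.15]
```

servo_tool:
  dp:
    - [0.046, 0.0065, 0]
    - [0.044, 0.0135, 0]
    - [0.042, 0.02, 0]
    - [0.0385, 0.026, 0]
    - [0.034, 0.0315, 0]
  turn: [-0.15, -0.15, -0.15, -0.15, -0.15]

```text
t: 6.12
ee_pos: [0.5012, 0.1636, 0.2596]
ee_rot: [-3.139, -0.001, 2.326]
contact_force: [-0.6, -0.4, -0.6]
opening: 0.624
grip_force: 63.0
```

servo_tool:
  dp:
    - [0.029, 0.036, 0]
    - [0.023, 0.04, 0]
    - [0.017, 0.043, 0]
    - [0.0105, 0.045, 0]
    - [0, 0, 0]
  turn: [-0.15, -0.15, -0.15, -0.15, 0]

```text
t: 6.75
ee_pos: [0.5271, 0.3501, 0.2598]
ee_rot: [3.138, -0.003, 2.927]
contact_force: [-0.2, -0.4, -1.1]
opening: 0.626
grip_force: 63.2
```

servo_tool:
  dp:
    - [0, 0, 0]
  turn: [0]

```text
t: 6.88
ee_pos: [0.5279, 0.3444, 0.2592]
ee_rot: [-3.138, -0.002, 2.92]
contact_force: [0.1, -0.2, -0.8]
opening: 0.626
grip_force: 63.2
```

```bash
python3 look.py w3.png pocket cup_tray tray_cup cup
```

```text
6.875 [0.5279 0.3444 0.2592] [-3.1385 -0.0017  2.9204] 0.6255114561064016 [ 0.1177 -0.1684 -0.7665]
[0.4633 0.3589 0.3296]
pocket [317.9 188.6] 0.85 [0.5062 0.3458 0.011 ] ray [0.4633 0.3589 0.3296] [ 0.1333 -0.0407 -0.9902]
cup_tray [317.9 228.4] 0.78 [0.5413 0.3377 0.    ] ray [0.4633 0.3589 0.3296] [ 0.2299 -0.0624 -0.9712]
cup [319.5 361.7] 0.59 [0.6258 0.3205 0.069 ] ray [0.4633 0.3589 0.3296] [ 0.5251 -0.1239 -0.842 ]
```

View pics/w3.png

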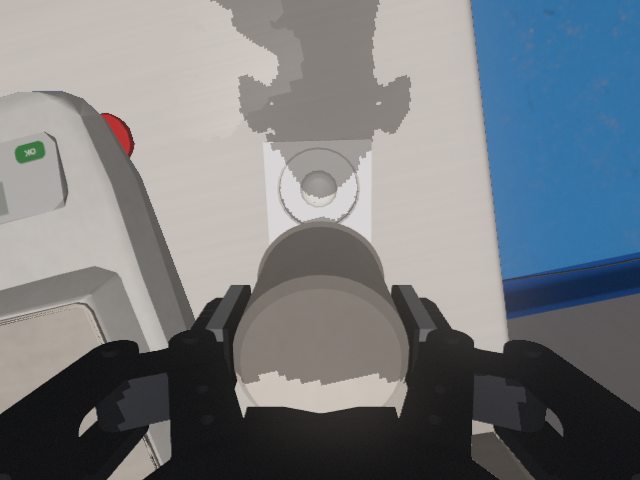

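The empty pocket's circle is at about (319,187) with the dome at (318,188), the tray edges are aligned with the tool, and the held cup is below at (320,361). One closer look will fix the pocket to the needed 2 mm.

servo_tool:
  dp:
    - [-0.012, 0, 0.02]
    - [-0.012, 0, 0.02]
    - [0, 0, 0]
    - [0, 0, 0]
  turn: [0, 0, 0, 0]

```text
t: 7.62
ee_pos: [0.5518, 0.3404, 0.2203]
ee_rot: [-3.141, -0.001, 2.921]
contact_force: [-0.7, 0.1, 0.3]
opening: 0.622
grip_force: 63.2
```

```bash
python3 look.py w4.png pocket cup_tray cup; python3 - <<'E'
from h import *
v=cam("wrist"); print("f",v["f"],v["cx"],v["cy"])
r0=(np.array([.4633,.3589,.3296]),np.array([.1333,-.0407,-.9902]))
print(tri([r0,ray(v,robot.pinpoint("wrist","pocket")[0]["xy"])]))
c=v["c"][100:300,220:420]; cv2.imwrite("pics/c4.png",cv2.resize(cv2.cvtColor(c,cv2.COLOR_RGB2BGR),(600,600),interpolation=cv2.INTER_CUBIC))
E
```

```text
7.625 [0.5518 0.3404 0.2203] [-3.1414 -0.0012  2.9207] 0.6218178646631946 [-0.6655  0.1038  0.2929]
[0.4871 0.3547 0.2907]
pocket [315.2 160.6] 0.74 [0.5055 0.3464 0.011 ] ray [0.4871 0.3547 0.2907] [ 0.0655 -0.0293 -0.9974]
cup_tray [315.4 206.8] 0.57 [0.5396 0.3387 0.    ] ray [0.4871 0.3547 0.2907] [ 0.1773 -0.0541 -0.9827]
cup [320.  363.9] 0.87 [0.6273 0.3226 0.069 ] ray [0.4871 0.3547 0.2907] [ 0.5305 -0.1212 -0.839 ]
f 392.3876507472416 320.67318597595226 236.35632652885175
(array([0.50308584, 0.34736407, 0.03724107]), [np.float64(0.0006430732319949391), np.float64(0.0006435169450345708)])
```

View pics/c4.png

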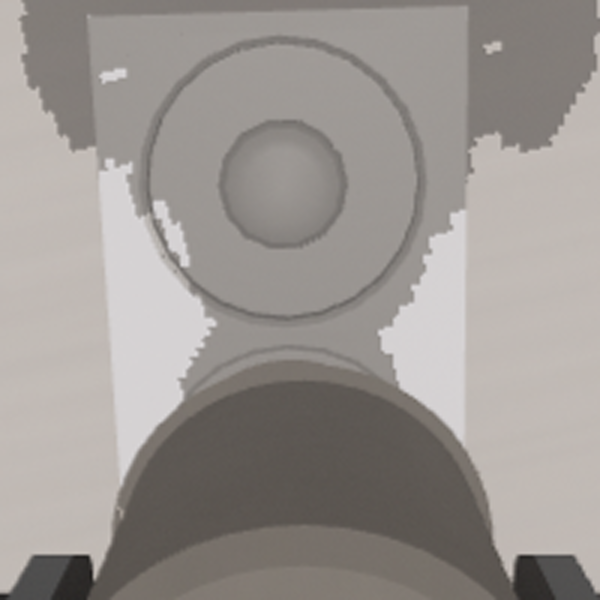

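The pocket circle is centred at about (315.3,160.3) in full-frame pixels, which is (0.505, 0.3465). The held cup measures within 1 mm of the tool axis.

```bash
python3 - <<'E'
from h import *
plan([.5045,.3468,.2203],2.925,n=2)
E
```

```text
[[0.0237, -0.0022, 0.0006], [0.0237, -0.0022, 0.0006]] [-0.0018, -0.0018]
```

servo_tool:
  dp:
    - [0.0237, -0.0022, 0]
    - [0.0237, -0.0022, 0.02]
    - [0, 0, 0.04]
    - [0, 0, 0.03]
    - [0, 0, 0]
  turn: [0, 0, 0, 0, 0]

```text
t: 8.55
ee_pos: [0.5036, 0.3455, 0.1293]
ee_rot: [-3.138, -0.002, 2.921]
contact_force: [0.6, -0.4, -0.2]
opening: 0.623
grip_force: 63.2
```

servo_tool:
  dp:
    - [0, 0, 0]
    - [0, 0, 0]
  turn: [0, 0]

```text
t: 8.8
ee_pos: [0.5054, 0.3472, 0.1325]
ee_rot: [3.139, 0.002, 2.921]
contact_force: [0.3, 0.5, -0.3]
opening: 0.622
grip_force: 63.2
```

servo_tool:
  dp:
    - [0, 0, 0.004]
    - [0, 0, 0.004]
    - [0, 0, 0.004]
    - [0, 0, 0.003]
    - [0, 0, 0]
  turn: [0, 0, 0, 0, 0]

```text
t: 9.43
ee_pos: [0.5045, 0.3463, 0.1155]
ee_rot: [-3.141, -0.001, 2.921]
contact_force: [0.8, 1.1, -0.6]
opening: 0.624
grip_force: 63.2
```

servo_tool:
  dp:
    - [0, 0, 0.002]
    - [0, 0, 0.002]
    - [0, 0, 0.002]
    - [0, 0, 0]
    - [0, 0, 0]
  turn: [0, 0, 0, 0, 0]

```text
t: 10.05
ee_pos: [0.5047, 0.3464, 0.1099]
ee_rot: [3.142, 0.0, 2.921]
contact_force: [-0.3, 0.3, -0.6]
opening: 0.623
grip_force: 63.2
```

servo_tool:
  dp:
    - [0, 0, 0.0015]
    - [0, 0, 0.0015]
    - [0, 0, 0]
    - [0, 0, 0]
  turn: [0, 0, 0, 0]

```text
t: 10.55
ee_pos: [0.5048, 0.3467, 0.1089]
ee_rot: [-3.141, 0.002, 2.921]
contact_force: [-2.1, -3.2, 12.5]
opening: 0.627
grip_force: 64.6
```

It's seated at the predicted height (0.109, 12 N on the floor). Release and lift.

servo_tool:
  dp:
    - [0, 0, -0.001]
    - [0, 0, 0]
    - [0, 0, 0]
    - [0, 0, 0]
  turn: [0, 0, 0, 0]
  gripper: 88

```text
t: 11.05
ee_pos: [0.5046, 0.3464, 0.1076]
ee_rot: [-3.141, -0.0, 2.921]
contact_force: [0.8, 0.9, 0.7]
opening: 0.879
grip_force: 0.0
```

servo_tool:
  dp:
    - [0, 0, -0.02]
    - [0, 0, -0.035]
    - [0, 0, -0.05]
    - [0, 0, -0.05]
    - [0, 0, 0]
  turn: [0, 0, 0, 0, 0]

```text
t: 11.68
ee_pos: [0.5061, 0.3488, 0.2687]
ee_rot: [3.134, 0.006, 2.921]
contact_force: [-0.3, -0.2, -0.3]
opening: 0.881
grip_force: 0.0
```

```bash
python3 look.py w5.png cup tray_cup cup_tray;  python3 - <<'E'
from h import *
v=cam("wrist")
print([np.round(r["rect"]) for r in robot.regions_of("wrist","cup")[:3]])
# next: box-look pose; camera is +x_tool of TCP by 66 mm
plan([.44,-.27,.26],1.05,vmax=.055)
E
```

```text
11.675 [0.5061 0.3488 0.2687] [3.1335 0.0062 2.921 ] 0.8814409541507832 [-0.2977 -0.1822 -0.3036]
[0.4408 0.3626 0.3385]
cup [315.  228.1] 0.59 [0.5068 0.3458 0.069 ] ray [0.4408 0.3626 0.3385] [ 0.2375 -0.0604 -0.9695]
tray_cup [319.8 321.6] 0.76 [0.5752 0.3339 0.076 ] ray [0.4408 0.3626 0.3385] [ 0.4537 -0.0969 -0.8859]
[array([284., 181.,  80.,  92.])]
[[-0.006, -0.0512, 0.0001], [-0.0139, -0.0497, 0.0001], [-0.0214, -0.0469, 0.0001], [-0.0285, -0.043, 0.0001], [-0.0348, -0.0381, 0.0001]] [0.1559, 0.1559, 0.1559, 0.1559, 0.1559]
[[-0.0403, -0.0322, 0.0001], [-0.0448, -0.0256, 0.0001], [-0.0482, -0.0183, 0.0001], [-0.0505, -0.0106, 0.0001], [-0.0515, -0.0026, 0.0001]] [0.1559, 0.1559, 0.1559, 0.1559, 0.1559]
[[-0.0513, 0.0054, 0.0001], [-0.0498, 0.0133, 0.0001]] [0.1559, 0.1559]
```

View pics/w5.png

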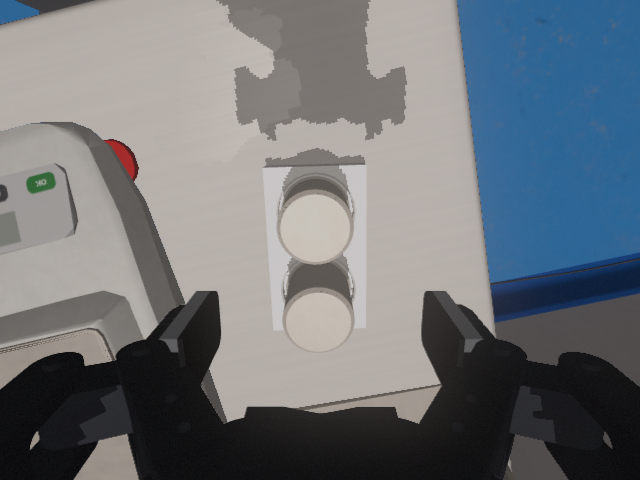

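The cup at (316,228) stands upright and level in the front pocket, next to the undisturbed tray cup at (319,320). Now to the lid.

```bash
python3 - <<'E'
from h import *
plan([.455,-.36,.27],1.05,vmax=.056)
E
```

```text
[[-0.0082, -0.0538, -0.0007], [-0.0158, -0.0521, -0.0007], [-0.0231, -0.0493, -0.0007], [-0.03, -0.0454, -0.0007], [-0.0362, -0.0407, -0.0007]] [0.1439, 0.1439, 0.1439, 0.1439, 0.1439]
[[-0.0416, -0.0351, -0.0007], [-0.0462, -0.0287, -0.0007], [-0.0499, -0.0218, -0.0007], [-0.0525, -0.0144, -0.0007], [-0.054, -0.0068, -0.0007]] [0.1439, 0.1439, 0.1439, 0.1439, 0.1439]
[[-0.0544, 0.0011, -0.0007], [-0.0537, 0.0089, -0.0007], [-0.0519, 0.0165, -0.0007]] [0.1439, 0.1439, 0.1439]
```

servo_tool:
  dp:
    - [-0.008, -0.054, 0]
    - [-0.016, -0.052, 0]
    - [-0.023, -0.049, 0]
    - [-0.03, -0.0455, 0]
    - [-0.036, -0.0405, 0]
  turn: [0.144, 0.144, 0.144, 0.144, 0.144]
  gripper: 40

```text
t: 12.6
ee_pos: [0.485, 0.0735, 0.2621]
ee_rot: [-3.14, -0.001, 2.196]
contact_force: [0.0, 0.2, -0.5]
opening: 0.397
grip_force: 0.0
```

servo_tool:
  dp:
    - [-0.0415, -0.035, 0]
    - [-0.046, -0.0285, 0]
    - [-0.05, -0.022, 0]
    - [-0.0525, -0.0145, 0]
    - [-0.054, -0.007, 0]
  turn: [0.144, 0.144, 0.144, 0.144, 0.144]

```text
t: 13.22
ee_pos: [0.4656, -0.1975, 0.2621]
ee_rot: [-3.14, -0.001, 1.476]
contact_force: [0.3, 0.6, -0.5]
opening: 0.396
grip_force: 0.0
```

servo_tool:
  dp:
    - [-0.0545, 0.001, 0]
    - [-0.0535, 0.009, 0]
    - [-0.052, 0.0165, 0]
    - [0, 0, 0]
    - [0, 0, 0]
  turn: [0.144, 0.144, 0.144, 0, 0]

```text
t: 13.85
ee_pos: [0.4546, -0.3581, 0.2618]
ee_rot: [-3.139, -0.001, 1.05]
contact_force: [0.7, 1.2, -0.1]
opening: 0.398
grip_force: 0.0
```

```bash
python3 look.py w6.png lid_bar lid_hinge
```

```text
13.85 [ 0.4546 -0.3581  0.2618] [-3.1391 -0.0008  1.0496] 0.3981966906710168 [ 0.6572  1.2131 -0.0995]
[ 0.4865 -0.3015  0.3321]
lid_bar [332.4 191.9] 0.95 [ 0.4751 -0.3338  0.108 ] ray [ 0.4865 -0.3015  0.3321] [-0.0504 -0.1425 -0.9885]
```

View pics/w6.png

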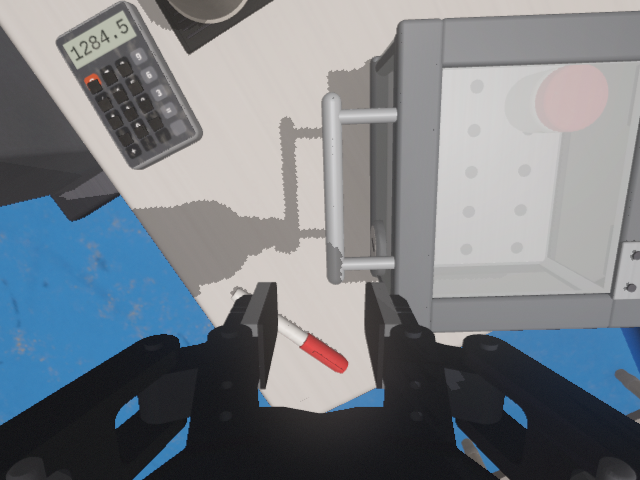

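The bar runs vertically in the image from (332,98) to (334,278), so the fingers close across it. Its centre at about (333,189) agrees with the network. I'll go above it and take a second look for height.

servo_tool:
  dp:
    - [0.0155, 0.003, 0.02]
    - [0.0155, 0.003, 0.025]
    - [0, 0, 0]
    - [0, 0, 0]
  turn: [-0.02, 0, 0, 0]
  gripper: 31

```text
t: 14.5
ee_pos: [0.4753, -0.3348, 0.2185]
ee_rot: [3.141, 0.0, 1.07]
contact_force: [-0.8, 0.0, -0.3]
opening: 0.306
grip_force: 0.0
```

```bash
python3 look.py w7.png lid_bar lid_hinge; python3 - <<'E'
from h import *
v=cam("wrist")
r0=(np.array([.4865,-.3015,.3321]),np.array([-.0504,-.1425,-.9885]))
p=robot.pinpoint("wrist","lid_bar")
if p: print(tri([r0,ray(v,p[0]["xy"])]))
E
```

```text
14.5 [ 0.4753 -0.3348  0.2185] [3.1412 0.0003 1.0697] 0.3057972394403259 [-0.8     0.0111 -0.3159]
[ 0.506  -0.2774  0.2888]
lid_bar [318.8 267.4] 0.7 [ 0.4743 -0.3335  0.108 ] ray [ 0.506  -0.2774  0.2888] [-0.165  -0.2923 -0.942 ]
(array([ 0.47462362, -0.33535061,  0.09747961]), [np.float64(9.057249086599499e-05), np.float64(9.071496708118159e-05)])
```

View pics/w7.png

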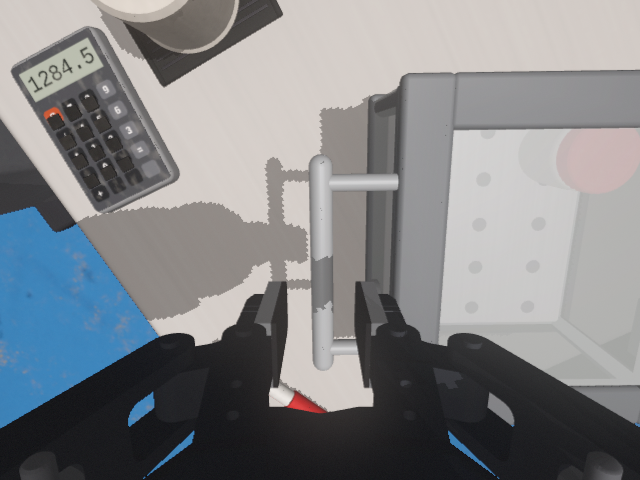

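The bar, at columns 311–333, is centred between the fingers (287–356), and the posts and lid frame are clear of the finger paths. Descending and gripping.

servo_tool:
  dp:
    - [0, 0, 0.02]
    - [0, 0, 0.018]
    - [0, 0, 0.012]
    - [0, 0, 0.009]
    - [0, 0, 0]
  turn: [0, 0, 0, 0, 0]

```text
t: 15.38
ee_pos: [0.475, -0.3346, 0.1581]
ee_rot: [-3.14, -0.0, 1.069]
contact_force: [-0.8, 0.2, -0.8]
opening: 0.309
grip_force: 0.0
```

servo_tool:
  dp:
    - [0, 0, 0]
    - [0, 0, 0]
    - [0, 0, 0]
    - [0, 0, 0]
  turn: [0, 0, 0, 0]
  gripper: 0

```text
t: 15.88
ee_pos: [0.4757, -0.335, 0.1593]
ee_rot: [3.14, 0.0, 1.069]
contact_force: [1.2, -0.7, -0.1]
opening: 0.11
grip_force: 58.5
```

```bash
python3 - <<'E'
from h import *
s=robot.read_state();print(s["ee_pos"],s["ee_rot"],s["opening"],s["grip_force"],s["contact_force"])
# arc steps in tool frame: bar at angle a0+th from hinge, r=.192
r=np.hypot(.192,.0);a0=np.arcsin(.008/.192)
th=np.radians(np.r_[0:61:4]); Y=-r*np.cos(a0+th);Z=r*np.sin(a0+th)
for d,z in zip(np.diff(Y),np.diff(Z)): print([0,round(d,4),round(-z,4)])
E
```

```text
[ 0.47573506 -0.3350142   0.15926757] [3.14022124e+00 2.83078214e-05 1.06915552e+00] 0.11003115095979714 58.470457792282104 [ 1.19999346 -0.67935643 -0.07730574]
[0, np.float64(0.001), np.float64(-0.0134)]
[0, np.float64(0.002), np.float64(-0.0133)]
[0, np.float64(0.0029), np.float64(-0.0131)]
[0, np.float64(0.0038), np.float64(-0.0129)]
[0, np.float64(0.0047), np.float64(-0.0126)]
[0, np.float64(0.0055), np.float64(-0.0122)]
[0, np.float64(0.0064), np.float64(-0.0118)]
[0, np.float64(0.0072), np.float64(-0.0113)]
[0, np.float64(0.008), np.float64(-0.0108)]
[0, np.float64(0.0087), np.float64(-0.0102)]
[0, np.float64(0.0094), np.float64(-0.0096)]
[0, np.float64(0.01), np.float64(-0.0089)]
[0, np.float64(0.0106), np.float64(-0.0082)]
[0, np.float64(0.0112), np.float64(-0.0074)]
[0, np.float64(0.0117), np.float64(-0.0066)]
```

Bar gripped (9.4 mm). Lifting along the arc in 4° steps.

servo_tool:
  dp:
    - [0, 0.001, -0.0134]
    - [0, 0.002, -0.0133]
    - [0, 0.003, -0.0131]
    - [0, 0.004, -0.0129]
    - [0, 0.0045, -0.0126]
  turn: [0, 0, 0, 0, 0]

```text
t: 16.5
ee_pos: [0.4877, -0.3414, 0.2248]
ee_rot: [-3.14, -0.0, 1.069]
contact_force: [2.1, -0.3, -5.7]
opening: 0.104
grip_force: 58.3
```

servo_tool:
  dp:
    - [0, 0.0055, -0.0122]
    - [0, 0.0065, -0.0118]
    - [0, 0.007, -0.0113]
    - [0, 0.008, -0.0108]
    - [0, 0.0085, -0.0102]
  turn: [0, 0, 0, 0, 0]

```text
t: 17.12
ee_pos: [0.517, -0.357, 0.2806]
ee_rot: [-3.133, -0.0, 1.069]
contact_force: [-4.0, 5.3, -1.5]
opening: 0.107
grip_force: 58.3
```

servo_tool:
  dp:
    - [0, 0.0095, -0.0096]
    - [0, 0.01, -0.0089]
    - [0, 0.0105, -0.0082]
    - [0, 0.011, -0.0074]
    - [0, 0.0115, -0.0066]
  turn: [0, 0, 0, 0, 0]

```text
t: 17.75
ee_pos: [0.5623, -0.3811, 0.3242]
ee_rot: [-3.13, -0.001, 1.069]
contact_force: [-11.1, 9.0, 14.3]
opening: 0.103
grip_force: 58.5
```

servo_tool:
  dp:
    - [0, 0, 0]
    - [0, 0, 0]
    - [0, 0, 0]
  turn: [0, 0, 0]

```text
t: 18.12
ee_pos: [0.563, -0.3815, 0.3247]
ee_rot: [-3.133, -0.001, 1.069]
contact_force: [-10.2, 9.0, 16.0]
opening: 0.098
grip_force: 59.2
```

```bash
python3 - <<'E'
from h import *
s=robot.read_state();p=s["ee_pos"];print(p,s["ee_rot"],s["contact_force"],s["opening"],s["grip_force"])
p0=np.array([.4757,-.335,.1593]); d=p-p0; psi=1.069
h=d[0]*np.sin(psi)-d[1]*np.cos(psi); print("horiz",h,"vert",d[2],"angles",np.degrees(np.arctan2(.008+d[2],.192-h)-np.arcsin(.008/.192)), np.hypot(.008+d[2],.192-h))
v=cam("scene"); t=cam("top")
a=robot.pinpoint("scene","lid_bar");b=robot.pinpoint("top","lid_bar")
print([(r["xy"],r["p"]) for r in a+b])
if a and b: print(tri([ray(v,a[0]["xy"]),ray(t,b[0]["xy"])]))
ims=[cv2.resize(v["c"][140:260,310:430],(400,400),interpolation=cv2.INTER_CUBIC),cv2.resize(t["c"][150:310,240:540][:, 0:300],(400,213),interpolation=cv2.INTER_CUBIC)]
o=np.zeros((400,800,3),np.uint8);o[:,:400]=ims[0];o[:213,400:]=ims[1];save(dict(c=o),"end.png")
E
```

```text
[ 0.5630178  -0.38152762  0.32474948] [-3.13337256e+00 -8.58597995e-04  1.06892004e+00] [-10.19671778   8.95642375  15.98294378] 0.09781624404885844 59.20630753040314
horiz 0.09893309398916995 vert 0.16544947716661068 angles 59.3955379627105 0.19684046871464028
[([379.3, 153.8], 0.63), ([508.7, 218.7], 0.76)]
(array([ 0.56860644, -0.39147815,  0.25729765]), [np.float64(0.00106865969583722), np.float64(0.0010686596958369877)])
```

View pics/end.png

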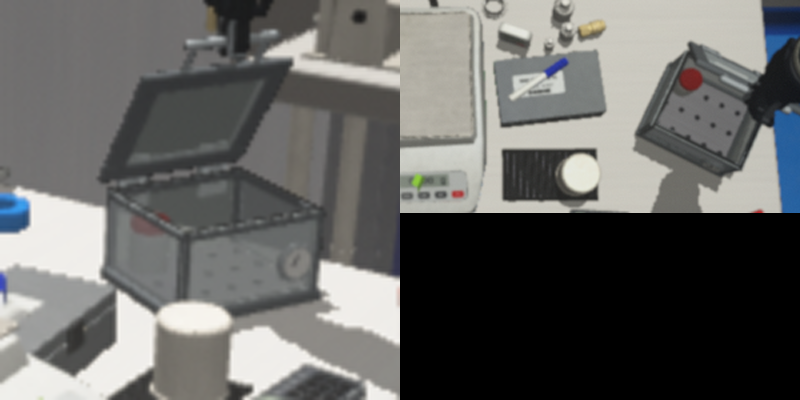

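The end view shows the lid standing at about 60° with the gripper on the bar (kinematics give 59°). There is 20 N of radial preload on the wrist, so I'll ease it slightly outward along the lid.

servo_tool:
  dp:
    - [0, -0.001, -0.002]
    - [0, -0.001, -0.002]
    - [0, 0, 0]
    - [0, 0, 0]
    - [0, 0, 0]
  turn: [0, 0, 0, 0, 0]

```text
t: 18.95
ee_pos: [0.563, -0.3815, 0.3251]
ee_rot: [-3.138, -0.002, 1.07]
contact_force: [-3.1, 5.3, -1.4]
opening: 0.104
grip_force: 59.0
```

```bash
python3 - <<'E'
from h import *
s=robot.read_state();p=s["ee_pos"];print(p,s["contact_force"],s["moment"],s["opening"],s["grip_force"])
d=p-np.array([.4757,-.335,.1593]);psi=1.069
h=d[0]*np.sin(psi)-d[1]*np.cos(psi); print(h,d[2],np.degrees(np.arctan2(.008+d[2],.192-h))-2.4)
# lid angle from images: fit bar/hinge rays in box plane
for c in("scene","top"):
    v=cam(c); r=robot.pinpoint(c,"lid_bar"); q=robot.pinpoint(c,"lid_hinge")
    H=np.array([.4757,-.335,0])+.192*np.array([np.sin(psi),-np.cos(psi),0]);H[2]=.1
    u=np.array([-np.sin(psi),np.cos(psi),0])
    for a in (50,55,60,65): 
        t=np.radians(a+2.4); print(c,a,proj(v,H+.192*(np.cos(t)*u+np.sin(t)*np.array([0,0,1]))),end=" ")
    print("hinge",proj(v,H),[x["xy"] for x in q[:1]],"bar",[x["xy"] for x in r[:1]])
E
```

```text
[ 0.56302304 -0.38150476  0.32509656] [-3.08845315  5.34582188 -1.39671762] [1.32543871 0.87255998 0.11967949] 0.1043245080268359 58.98746967315674
0.09892669573853828 0.16579656279030264 59.429606835679195
scene 50 [384.09430643 157.87319727] scene 55 [381.9223143  153.97904195] scene 60 [379.61073271 150.44413316] scene 65 [377.18451747 147.29706049] hinge [362.46421459 192.15517434] [[367.1, 234.5]] bar [[379.5, 150.7]]
top 50 [497.98549606 232.77869348] top 55 [503.01045567 225.5957123 ] top 60 [507.99287847 218.07370286] top 65 [512.86870462 210.30076719] hinge [489.87889938 201.34542014] [[487.8, 200.2]] bar [[506.7, 219.0]]
```

The preload is gone, and all three measures put the lid at about 59–60° (kinematics, scene and top views). Handing in.

```bash
python3 -c "
from workcell import robot
print(robot.finish_job())"
```

```text
the job is handed in; nothing more can be done
None
```

The small cup is seated rim down in the empty tray pocket, the gripper is holding the dry-box lid by its bar at about 59–60° open, and the job was handed in at about 19 s; the judge's result was not shown to me.

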